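Clip the laser torch into its spring-jaw holder

TASK

Mount the laser torch for the eye experiment: press it down into the spring-jaw holder on the bench, lying level with its lens end towards the upright plate with the small hole. Keep hold of the torch until it is fully seated and both jaws have closed over it, and only then let go.

Things in the scene. Friction and masses are not known exactly. Their poses are not given: they have to be found in the camera images.
- torch_mid (a point): Middle of the laser torch, on its centre line: a black round torch 104 mm long, 32 mm in diameter, about 120 g, lying on its side on the table (centre line 16 mm up) at the robot's left. Grip it across its diameter at the middle. The y axis lies along it; -y points to the lens end (with the coloured ring). It may roll, so x and z may point any way round it.
- torch_lens (a point): Centre of the torch's lens end, 52 mm from the middle along -y.
- holder: Spring-jaw holder, fixed to the bench; origin under the seat, at table height; z up, y along it, -y to its upright plate. Pale metal base 92 (x) by 140 mm (y), 10 mm thick. Rubber vees at y = +-36 mm, each with two steel jaw fingers. Between them y = -27 to 27 mm is free for a gripper (nothing there above 21 mm). The plate (44 mm wide, 72 mm high, small hole) stands at y = -74 mm.
- seat (a point): Where the middle of the seated torch lies: 52 mm above the table, axes as the holder's. Jaw noses stand at x = +-14 mm, 11 mm above it; from there the fingers flare out to x = +-27 mm, 36 mm above it. A torch pressed straight down, parallel to y, spreads the jaws by itself (5 to 10 N, over the last 27 mm); they close over its upper half as it reaches the vees.
- jaw_near (a joint): Spring jaw on the -x side of the seat (both fingers of that side), in rad: 0 is fully shut with nothing in it, 0.10 to 0.16 is spread widest as the torch passes, about 0.02 is closed on the seated torch (0 to 0.08 while the gripper holds the torch a little off centre). Springs shut.
- jaw_far (a joint): The same for the spring jaw on the +x side of the seat.
Mind the look-alikes: they are no part of the job. There is more than one size of the part that bears torch_mid; the job needs the larger.

How it is judged:
By the outcome, as a careful person would: the job done as asked, in the order asked, and still so for the second after the job is handed in, with the robot touching nothing.
It also fails if it takes over 35 s, if anything falls off the work surface, if the arm or the gripper's body presses on something with over 40 N, if the wrist force passes 120 N, or if a joint passes its speed limit or range.

ROBOT

A 6-joint arm with a two-finger parallel gripper is mounted at the origin on a cart in front of the work surface, level with it; the furniture and walls round the work are solid. World frame = base frame: x ahead of the robot, y to its left, z up, the work surface at z = 0. Lengths are in m, angles in rad, forces in N, time in s.
With the tool pointing down it reaches from about 0.25 to 0.725 m from the base axis. Payload 4 kg.
Tool frame: the origin (TCP) lies at the very end of the fingers, on their centre line; the grasp point (between the pads) lies 19 mm behind it; y points along the fingers, x is the direction in which the jaws open and shut, and the axes are right-handed (so a half turn about y gives the same grasp; the last joint's range is limited). The gripper opens to 85 mm and grips with 20 to 120 N. Pads are 22 mm wide; open, the fingers measure 114 mm over their backs; the gripper's body (76 mm by 85 mm) begins 54 mm behind the grasp point. The pads swing forward as they close: fully open they stand 13 mm farther back than shut.
Start: joints at [1.234, 0.241, 0.005, 1.335, 0, 1.571], TCP at [0.165, 0.472, 0.196] pointing down, gripper open.
Joint ranges: [-2.72, 2.72], [-1.05, 1.87], [-1.09, 1.28], [-1.99, 2.15], [-1.42, 1.44], [-3.14, 3.14]. Speed limits (rad/s): [2.79, 2.79, 3.14, 3.14, 3.14, 3.14].

INTERFACE

Orientations are given as a rotation vector (axis times angle).
In Python, from workcell import monitor, viewer, workorder gives the robot as it stands.
- The arm moves only by the tool carry_out, never from a script. Its argument "commands" is a list of rows, each an object with "xyz": the shift along the tool's x, y, z in m, a list of three; "spin": the turn about the tool's y in degrees; "grip": the opening, from 0 (shut) to 1 (fully open). A call has 1 to 12 rows; each row shifts and turns the pose as measured when the row begins, along the tool's axes as they then stand; what a row does not reach is not made up. A row lasts 1/10 s, in which the tool goes at most 50 mm and 8.59 degrees, less where a joint would pass 70% of its speed; a pose out of reach is approached as far as the arm can. A call is refused whole if a number of a shift passes 0.05 or a number of a turn 8.59, either way. A call with a gripper value outside its range is refused whole. The fingers move at their own pace and stop on an object; the grip force is fixed at half the most. Time passes only in rows, so rows that do not move let the fingers close. It gives the time, the measured TCP pose, the force and the opening at its end, in the units of the state.
- monitor.sense(): the state, without advancing time (a new reading comes with each control period).
- viewer.camera(name): name is "scene" or "top" or "wrist"; returns the picture (384x512x3 uint8, red, green, blue); there is no depth.
- viewer.get_calibration(name): a dict with "fov_y" (degrees; the focal length in pixels is half the picture's height over the tangent of half this angle, whatever the lens; pixels are square), "cx", "cy" (the principal point, pixels), "R" (3x3) and "t" (3): a world point X has camera coordinates R X + t; the wrist camera has in their place "hand_eye" (4x4, takes a point from camera to tool coordinates, whose origin is the TCP and whose axes are the tool frame's). Camera axes: x right, y down, z forward; pixel columns grow to the right and rows downward; lengths in m; the calibration is good to about 2 mm. The wrist camera is an equidistant fisheye: a pixel r from the principal point sees the ray r / f radians off the axis. A picture is of the moment at which its call begins: read the wrist's pose just before it. get_calibration takes no time and is no camera call.
- workorder.hand_in(): hands the job in, once; it reports no verdict.
The state is a dict: "t": time; "joints": joint angles; "qd": joint speeds; "effort": joint torques, N m; "eef_pos": TCP position; "ee_rot": TCP orientation; "force": force on the tool from outside, world axes, zero at the start; "moment": the same for the moment, N m; "gripper_width": opening from 0.0 (shut) to 1.0 (fully open).
Only numpy, scipy, OpenCV 4.12 (cv2) and the standard library are available. Lean on these libraries where they do the work, as an engineer would, in place of code of your own. Each camera call takes 0.05 s, during which the arm holds its last target.

## Working session

There is one attempt and no reset: what is moved stays moved. The work goes in short steps, Python scripts to look and compute and a tool call to move; the robot and the scene stay as the last step left them, time stands still between calls to the robot, and variables do not carry over. Pictures are saved under pics/ and viewed, and the job is handed in when it is done.

Besides the shell and the picture viewer there is one more tool, called after "Call:" by a JSON object that holds its "api" and its "payload", one argument or row to a line. carry_out: Moves the arm, as the interface text tells. Its arguments: {"type":"object","properties":{"commands":{"type":"array","items":{"type":"object","properties":{"xyz":{"type":"array","items":{"type":"number"}},"spin":{"type":"number"},"grip":{"type":"number"}}}}},"required":["commands"]}

```bash
mkdir -p pics; ls; cat > h.py <<'E'
import numpy as np, cv2
from workcell import monitor, viewer, workorder
from scipy.spatial.transform import Rotation as Ro
def snap(n,f):
    im=viewer.camera(n); cv2.imwrite('pics/'+f,im[:,:,::-1]); return im
def ray(n,u,v,s=None):
    c=viewer.get_calibration(n); f=192/np.tan(np.radians(c['fov_y']/2))
    a=np.array([(u-c['cx']),(v-c['cy'])])
    if n=='wrist':
        r=np.hypot(*a); th=r/f; d=np.r_[a/max(r,1e-9)*np.sin(th),np.cos(th)]
        H=np.array(c['hand_eye']); R=Ro.from_rotvec(s['ee_rot']).as_matrix()
        return R@H[:3,3]+np.array(s['eef_pos']), R@H[:3,:3]@d
    R=np.array(c['R']);t=np.array(c['t'])
    return -R.T@t, R.T@np.r_[a/f,1]
def onz(n,u,v,z,s=None):
    o,d=ray(n,u,v,s); return o+d*(z-o[2])/d[2]
E
python3 - <<'E'
from h import *
s=monitor.sense(); print(s)
for n in ('scene','top','wrist'):
    snap(n,n+'0.png'); print(n,viewer.get_calibration(n))
E
```

```text
pics
{'t': 0.0, 'joints': array([1.23398819e+00, 2.41430192e-01, 3.74238661e-03, 1.33517517e+00,
       1.85908910e-05, 1.57080899e+00]), 'qd': array([ 2.18719701e-05,  1.28654390e-03, -1.62574101e-03, -1.82892767e-03,
       -1.08671291e-03,  1.15047404e-03]), 'effort': array([ 4.84125303e-04, -3.72318649e+01,  2.52407598e+01,  1.71703252e-02,
        1.28664656e-04,  7.20194805e-06]), 'eef_pos': array([0.16500499, 0.4712604 , 0.19471135]), 'ee_rot': array([-1.35113678, -0.95636041,  0.95916849]), 'force': array([-0.63759206,  0.22429496,  0.46538818]), 'moment': array([-0.02355183,  0.03338795,  0.01989207]), 'gripper_width': 0.9997451160361313}
scene {'fov_y': 51.34978302327029, 'cx': 254.43974697092543, 'cy': 192.88152149795107, 'R': array([[ 0.90599229, -0.42303842, -0.01471248],
       [-0.26753137, -0.54532635, -0.79438413],
       [ 0.32803191,  0.72364195, -0.60723752]]), 't': array([-0.33919976,  0.31202948,  0.57235061])}
top {'fov_y': 44.495898943014794, 'cx': 258.555780428391, 'cy': 195.5190931767147, 'R': array([[ 0.0284801 , -0.99959278,  0.00177676],
       [-0.99064327, -0.02846237, -0.13347587],
       [ 0.13347209,  0.00204127, -0.99105047]]), 't': array([0.21761281, 0.5202515 , 0.88566181])}
wrist {'fov_y': 65.70646984690485, 'cx': 254.877827969736, 'cy': 192.22994293008003, 'hand_eye': array([[ 9.99999833e-01, -3.69828553e-04, -4.44281005e-04,
        -2.47306761e-04],
       [ 3.13872850e-04, -2.98027049e-01,  9.54557374e-01,
        -1.77762722e-01],
       [-4.85430329e-04, -9.54557354e-01, -2.98026883e-01,
         7.63907178e-02],
       [ 0.00000000e+00,  0.00000000e+00,  0.00000000e+00,
         1.00000000e+00]])}
```

View pics/scene0.png

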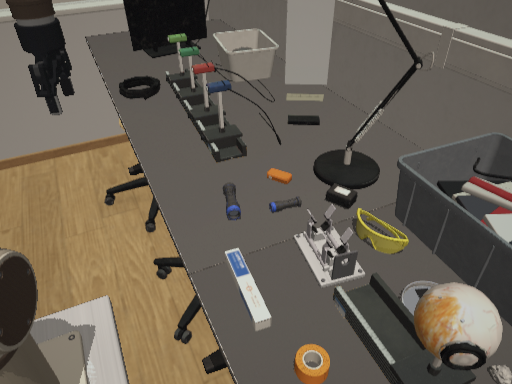

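View pics/top0.png

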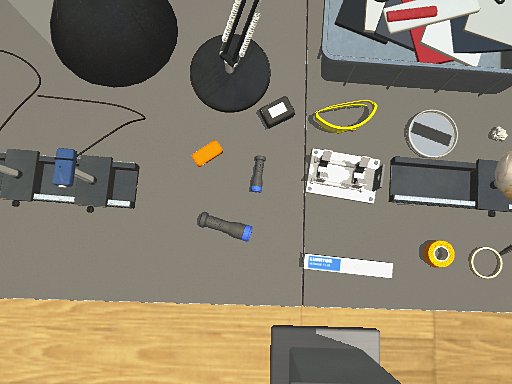

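View pics/wrist0.png

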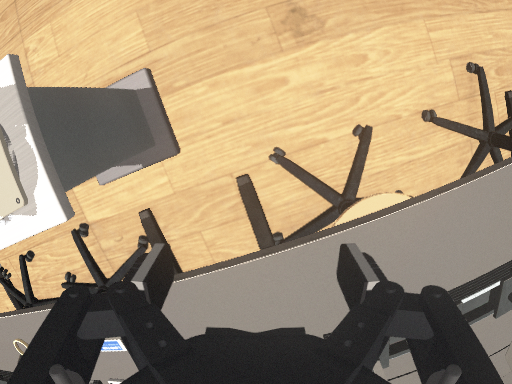

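```bash
python3 - <<'E'
from h import *
im=cv2.imread('pics/top0.png')
a=cv2.resize(im[130:260,180:400],None,fx=3.6,fy=3.6,interpolation=cv2.INTER_CUBIC)
cv2.imwrite('pics/crop_top.png',a)
sc=cv2.imread('pics/scene0.png')
a=cv2.resize(sc[160:300,210:380],None,fx=4,fy=4,interpolation=cv2.INTER_CUBIC)
cv2.imwrite('pics/crop_sc.png',a)
E
```

```text
(no output)
```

View pics/crop_top.png

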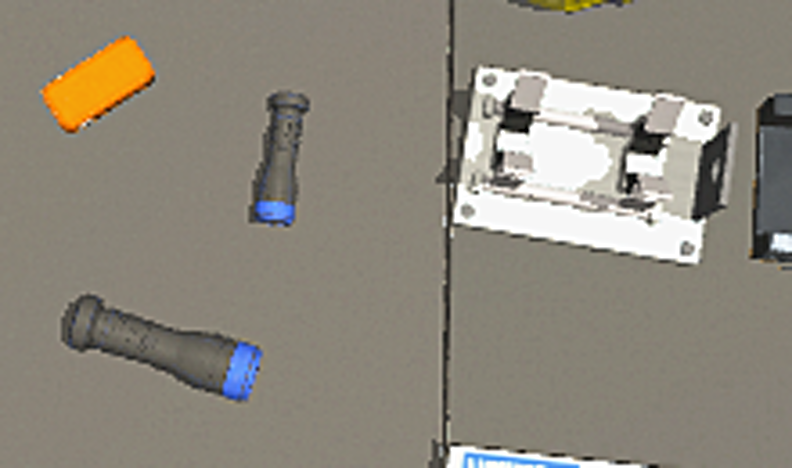

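View pics/crop_sc.png

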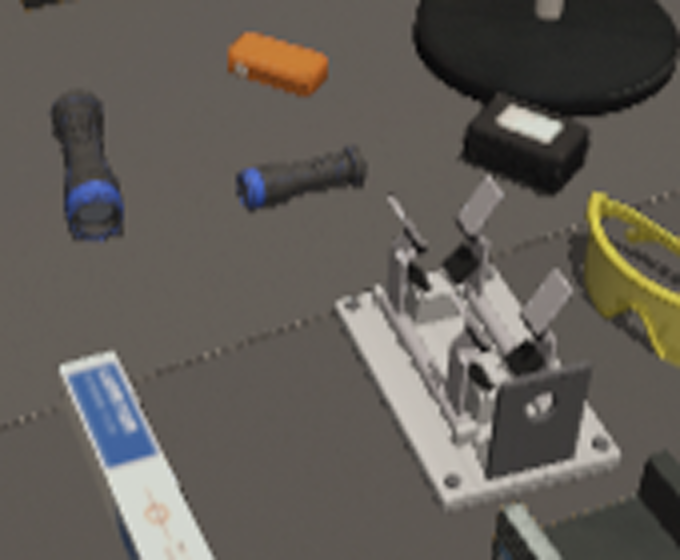

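```bash
python3 - <<'E'
from h import *
P=lambda x,y:(x/3.6+180-.36,y/3.6+130-.36)
Q=lambda x,y:(x/4+210-.375,y/4+160-.375)
im=cv2.imread('pics/top0.png'); hsv=cv2.cvtColor(im,cv2.COLOR_BGR2HSV)
g=im.max(axis=2); 
print(np.median(g[190:210,200:290]), g[222:232:2,200:240:6])
m=((g<100)|(hsv[:,:,1]>120)).astype(np.uint8); m[:205]=0;m[245:]=0;m[:,:190]=0;m[:,260:]=0
m=cv2.morphologyEx(m,cv2.MORPH_OPEN,np.ones((2,2)))
cs,_=cv2.findContours(m,0,2); c=max(cs,key=cv2.contourArea); r=cv2.minAreaRect(c);print('rect',r)
b=cv2.boxPoints(r); print(b)
print('box mid',[onz('top',*p,.016)[:2].round(4) for p in b])
for n,p in dict(tail=P(66,318),lens=P(256,374)).items(): print(n,p,onz('top',*p,.016).round(4))
for n,p in dict(stail=P(290,95),slens=P(274,222)).items(): print(n,onz('top',*p,.013).round(4))
co=[onz('top',*P(*p),.01) for p in [(475,65),(720,105),(697,263),(453,225)]]
print(np.round(co,4)); c=np.mean(co,0)
d=(co[1]-co[0]+co[2]-co[3])[:2]; d2=(co[0]-co[3]+co[1]-co[2])[:2]
print('len',np.linalg.norm(d)/2,np.linalg.norm(d2)/2,'c',c,'yaw of -y',np.degrees(np.arctan2(d[1],d[0])),'x',np.degrees(np.arctan2(d2[1],d2[0])))
cs=[onz('scene',*Q(*p),.01) for p in [(450,505),(620,460),(336,300)]]
print('scene: nearplate -x, +x plate, -x far',np.round(cs,4))
for n,p in dict(stail=Q(75,92),slens=Q(96,222)).items(): print(n,onz('scene',*p,.016).round(4))
E
```

```text
138.0 [[101 106 127 116 101  56  92]
 [ 83  83 106 129 117  98  93]
 [ 63  47  87  86 126 103 106]
 [142 142  54  89 112 109 116]
 [135 138 140  91  85  97 110]]
rect ((224.74778747558594, 226.81480407714844), (55.725006103515625, 15.89868450164795), 17.19854164123535)
[[195.78064 226.1702 ]
 [200.48163 210.98242]
 [253.71494 227.45941]
 [249.01395 242.64719]]
box mid [array([0.4514, 0.3551]), array([0.4819, 0.3472]), array([0.4522, 0.2402]), array([0.4219, 0.2486])]
tail (197.97333333333333, 217.9733333333333) [0.4679 0.3515 0.016 ]
lens (250.7511111111111, 233.52888888888887) [0.44   0.2457 0.016 ]
stail [0.5977 0.2314 0.013 ]
slens [0.5251 0.2383 0.013 ]
[[ 0.6188  0.127   0.01  ]
 [ 0.5996 -0.0119  0.01  ]
 [ 0.5092  0.0015  0.01  ]
 [ 0.5267  0.1381  0.01  ]]
len 0.1389316819252528 0.09204239297492882 c [0.56358091 0.06368769 0.01      ] yaw of -y -97.58162169159984 x -7.639622618817876
scene: nearplate -x, +x plate, -x far [[ 0.5093 -0.0041  0.01  ]
 [ 0.5955 -0.016   0.01  ]
 [ 0.5294  0.1371  0.01  ]]
stail [0.4734 0.3628 0.016 ]
slens [0.4378 0.244  0.016 ]
```

The large torch is at top (225,227), about 109 mm long with its blue ring at the right end. The small look-alike at (258,174) measures about 73 mm. The job needs the larger, and the enlarged crop confirms which it is. The holder base measures 139 × 92 mm, and its plate is at the right end (-y).

```bash
cat >> h.py <<'E'
def goto(xyz,yaw):
    """remaining shift (tool axes) and spin deg so jaw axis (tool x) is at world angle yaw (mod 180)"""
    s=monitor.sense(); R=Ro.from_rotvec(s['ee_rot']).as_matrix(); p=np.array(s['eef_pos'])
    jx=np.degrees(np.arctan2(R[1,0],R[0,0])); e=(yaw-jx+90)%180-90
    sh=R.T@(np.array(xyz)-p)
    print('t',round(s['t'],2),'p',p.round(4),'jaw',jx.round(2),'down',R[:,1].round(3),'toolz',R[:,2].round(2),'F',s['force'].round(1),'w',round(s['gripper_width'],3))
    print('shift now',sh.round(4),'spin(about y down => -world)',round(-e,2),'q6',s['joints'][5].round(2))
    D=Ro.from_euler('y',-e,degrees=True).as_matrix(); print('shift after spin',(D.T@sh).round(4))
E
python3 - <<'E'
from h import *
goto([.4527,.2985,.15],-15)
E
```

```text
t 0.15 p [0.165  0.4714 0.1949] jaw 70.7 down [-0.001 -0.002 -1.   ] toolz [-0.94  0.33  0.  ] F [0.  0.  0.1] w 1.0
shift now [-0.0681  0.045  -0.3286] spin(about y down => -world) 85.7 q6 1.57
shift after spin [ 0.3226  0.045  -0.0925]
```

Call:
{"api": "carry_out", "payload": {
  "commands": [
    {"xyz":[-0.007,0.003,-0.033],"spin":0,"grip":1},
    {"xyz":[-0.007,0.003,-0.033],"spin":0,"grip":1},
    {"xyz":[-0.007,0.003,-0.033],"spin":0,"grip":1},
    {"xyz":[-0.007,0.003,-0.033],"spin":0,"grip":1},
    {"xyz":[-0.007,0.003,-0.033],"spin":0,"grip":1},
    {"xyz":[-0.007,0.003,-0.033],"spin":0,"grip":1},
    {"xyz":[-0.007,0.003,-0.033],"spin":0,"grip":1},
    {"xyz":[-0.007,0.003,-0.033],"spin":0,"grip":1},
    {"xyz":[-0.007,0.003,-0.033],"spin":0,"grip":1},
    {"xyz":[-0.007,0.003,-0.033],"spin":0,"grip":1}
  ]
}}

```text
t: 1.15
eef_pos: [0.4595, 0.2923, 0.1604]
ee_rot: [-1.346, -0.96, 0.971]
force: [-0.1, 0.1, 1.3]
gripper_width: 0.999
```

Call:
{"api": "carry_out", "payload": {
  "commands": [
    {"xyz":[0,0,0],"spin":8.5,"grip":1},
    {"xyz":[0,0,0],"spin":8.5,"grip":1},
    {"xyz":[0,0,0],"spin":8.5,"grip":1},
    {"xyz":[0,0,0],"spin":8.5,"grip":1},
    {"xyz":[0,0,0],"spin":8.5,"grip":1},
    {"xyz":[0,0,0],"spin":8.5,"grip":1},
    {"xyz":[0,0,0],"spin":8.5,"grip":1},
    {"xyz":[0,0,0],"spin":8.5,"grip":1},
    {"xyz":[0,0,0],"spin":8.5,"grip":1},
    {"xyz":[0,0,0],"spin":8.5,"grip":1}
  ]
}}

```text
t: 2.15
eef_pos: [0.4616, 0.2859, 0.154]
ee_rot: [-1.574, 0.214, -0.194]
force: [0.0, 0.0, -1.1]
gripper_width: 1.002
```

```bash
python3 - <<'E'
from h import *
goto([.4527,.2985,.15],-15)
s=monitor.sense(); im=snap('wrist','w1.png')
np.save('s1.npy',np.r_[s['eef_pos'],s['ee_rot']])
E
```

```text
t 2.15 p [0.4616 0.2859 0.154 ] jaw -14.89 down [-0.014 -0.011 -1.   ] toolz [ 0.26  0.97 -0.01] F [ 0.   0.  -1.1] w 1.002
shift now [-0.0118  0.004   0.0099] spin(about y down => -world) 0.11 q6 2.39
shift after spin [-0.0119  0.004   0.0099]
```

View pics/w1.png

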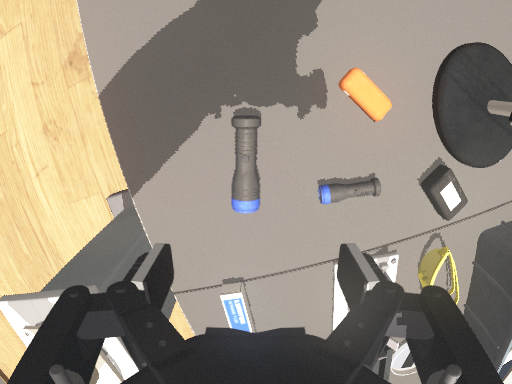

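```bash
python3 - <<'E'
from h import *
v=np.load('s1.npy'); s=dict(eef_pos=v[:3],ee_rot=v[3:])
im=cv2.imread('pics/w1.png')
cv2.imwrite('pics/w1c.png',cv2.resize(im[95:225,200:290],None,fx=4.6,fy=4.6,interpolation=cv2.INTER_CUBIC))
for p in [(246.5,112),(245.5,212),(246.5,117),(245.5,207)]: print(onz('wrist',*p,.016,s).round(4))
goto([.4527,.2985,.15],-15)
E
```

```text
[0.4677 0.35   0.016 ]
[0.4369 0.242  0.016 ]
[0.4663 0.3449 0.016 ]
[0.4386 0.2479 0.016 ]
t 2.2 p [0.4616 0.2858 0.1539] jaw -15.1 down [-0.014 -0.011 -1.   ] toolz [ 0.26  0.97 -0.01] F [ 0.  -0.4  0.8] w 0.997
shift now [-0.0118  0.0039  0.01  ] spin(about y down => -world) -0.1 q6 2.39
shift after spin [-0.0118  0.0039  0.01  ]
```

View pics/w1c.png

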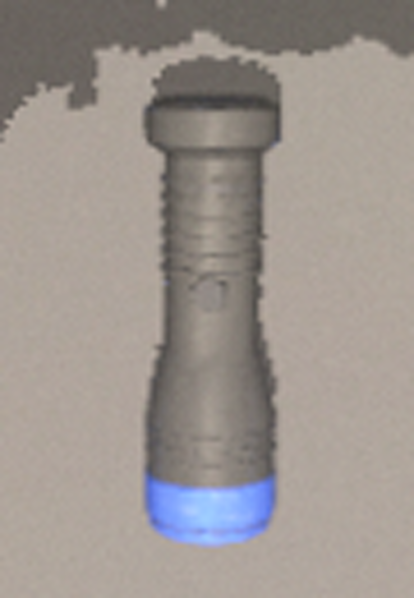

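Call:
{"api": "carry_out", "payload": {
  "commands": [
    {"xyz":[-0.006,0.02,0.004],"spin":0.5,"grip":1},
    {"xyz":[-0.006,0.03,0.004],"spin":0,"grip":1},
    {"xyz":[0,0.03,0],"spin":0,"grip":1},
    {"xyz":[0,0.015,0],"spin":0,"grip":1},
    {"xyz":[0,0,0],"spin":0,"grip":1}
  ]
}}

```text
t: 2.7
eef_pos: [0.4509, 0.2963, 0.056]
ee_rot: [-1.573, 0.214, -0.196]
force: [0.0, -0.1, 0.3]
gripper_width: 1.0
```

```bash
python3 - <<'E'
from h import *
goto([.4522,.2965,.003],-15.5)
snap('wrist','w2.png')
E
```

```text
t 2.7 p [0.4509 0.2963 0.056 ] jaw -14.92 down [-0.013 -0.01  -1.   ] toolz [ 0.26  0.97 -0.01] F [ 0.  -0.1  0.3] w 1.0
shift now [0.0017 0.053  0.0013] spin(about y down => -world) 0.58 q6 2.41
shift after spin [0.0017 0.053  0.0013]
```

View pics/w2.png

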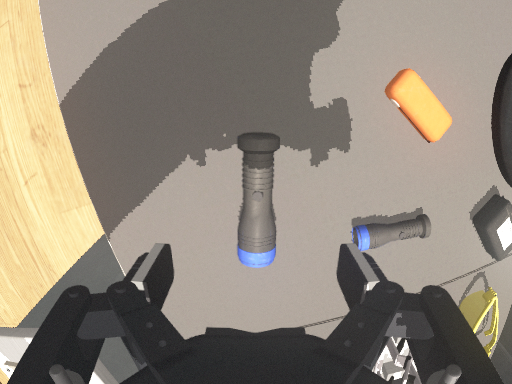

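```bash
python3 - <<'E'
from h import *
s=monitor.sense()
for p in [(258.5,134),(256.5,268),(257,262)]: print(onz('wrist',*p,.016,s).round(4))
E
```

```text
[0.4669 0.3463 0.016 ]
[0.4363 0.2368 0.016 ]
[0.4383 0.2426 0.016 ]
```

Call:
{"api": "carry_out", "payload": {
  "commands": [
    {"xyz":[0.001,0.03,0.001],"spin":0.5,"grip":1},
    {"xyz":[0.001,0.022,0],"spin":0,"grip":1},
    {"xyz":[0,0,0],"spin":0,"grip":1}
  ]
}}

```text
t: 3.05
eef_pos: [0.4565, 0.2987, 0.0079]
ee_rot: [-1.567, 0.213, -0.205]
force: [-0.6, -0.6, -0.2]
gripper_width: 1.001
```

```bash
python3 - <<'E'
from h import *
goto([.453,.2965,.003],-15.5)
E
```

```text
t 3.05 p [0.4565 0.2987 0.0079] jaw -15.25 down [-0.005 -0.005 -1.   ] toolz [ 0.26  0.96 -0.01] F [-0.6 -0.6 -0.2] w 1.001
shift now [-0.0028  0.0049 -0.003 ] spin(about y down => -world) 0.25 q6 2.42
shift after spin [-0.0028  0.0049 -0.003 ]
```

Call:
{"api": "carry_out", "payload": {
  "commands": [
    {"xyz":[-0.003,0.005,-0.003],"spin":0.3,"grip":1},
    {"xyz":[0,0,0],"spin":0,"grip":1}
  ]
}}

```text
t: 3.25
eef_pos: [0.454, 0.2973, 0.0051]
ee_rot: [-1.564, 0.215, -0.211]
force: [-0.4, -0.0, 0.1]
gripper_width: 0.999
```

```bash
python3 - <<'E'
from h import *
goto([.453,.2965,.003],-15.5)
E
```

```text
t 3.25 p [0.454  0.2973 0.0051] jaw -15.52 down [-0.003 -0.004 -1.   ] toolz [ 0.27  0.96 -0.  ] F [-0.4 -0.   0.1] w 0.999
shift now [-0.0008  0.0021 -0.001 ] spin(about y down => -world) -0.02 q6 2.42
shift after spin [-0.0008  0.0021 -0.001 ]
```

Call:
{"api": "carry_out", "payload": {
  "commands": [
    {"xyz":[-0.001,0.003,-0.001],"spin":0,"grip":1},
    {"xyz":[0,0,0],"spin":0,"grip":0},
    {"xyz":[0,0,0],"spin":0,"grip":0},
    {"xyz":[0,0,0],"spin":0,"grip":0},
    {"xyz":[0,0,0],"spin":0,"grip":0},
    {"xyz":[0,0,0],"spin":0,"grip":0},
    {"xyz":[0,0,0],"spin":0,"grip":0},
    {"xyz":[0,0,0],"spin":0,"grip":0}
  ]
}}

```text
t: 4.05
eef_pos: [0.4554, 0.2983, 0.0062]
ee_rot: [-1.559, 0.21, -0.215]
force: [0.3, -0.0, -0.2]
gripper_width: 0.003
```

```bash
python3 - <<'E'
from h import *
goto([.453,.2965,.003],-15.5)
E
```

```text
t 4.05 p [0.4554 0.2983 0.0062] jaw -15.49 down [ 0.003  0.001 -1.   ] toolz [0.27 0.96 0.  ] F [ 0.3 -0.  -0.2] w 0.003
shift now [-0.0018  0.0032 -0.0024] spin(about y down => -world) 0.01 q6 2.42
shift after spin [-0.0018  0.0032 -0.0024]
```

```bash
python3 - <<'E'
from h import *
snap('wrist','w3.png');im=snap('scene','s3.png')
cv2.imwrite('pics/s3c.png',cv2.resize(im[100:260,160:360,::-1],None,fx=3.6,fy=3.6))
E
```

```text
(no output)
```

View pics/w3.png

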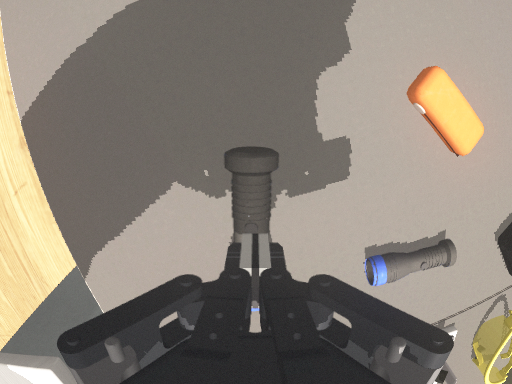

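View pics/s3c.png

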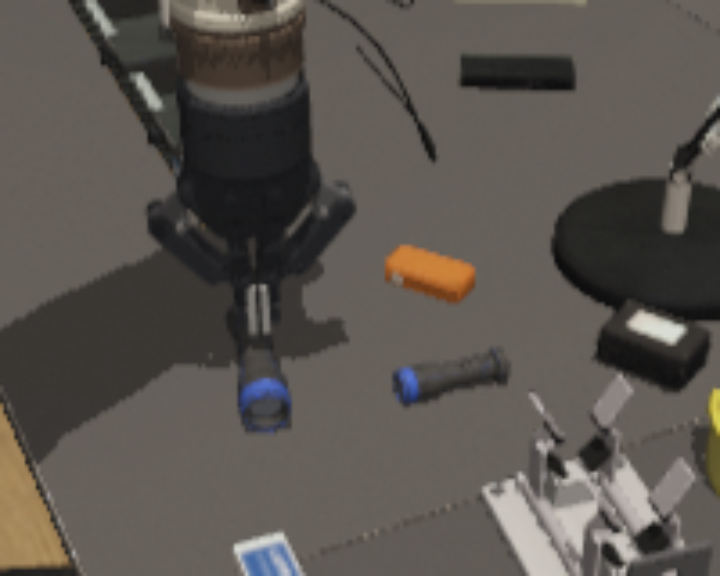

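```bash
python3 - <<'E'
from h import *
s=monitor.sense(); print(s['eef_pos'],s['joints'],s['gripper_width'])
def proj(n,X):
    c=viewer.get_calibration(n); f=192/np.tan(np.radians(c['fov_y']/2)); p=c['R']@np.array(X)+c['t']; return f*p[0]/p[2]+c['cx'],f*p[1]/p[2]+c['cy']
for z in (0,.019,.032,.05,.073): 
    u,v=proj('scene',np.array(s['eef_pos'])+[0,0,z]); print(z,(u,v),'crop',(u-160)*3.6,(v-100)*3.6)
im=cv2.imread('pics/s3.png')
cv2.imwrite('pics/s3d.png',cv2.resize(im[150:225,200:265],None,fx=8,fy=8,interpolation=cv2.INTER_CUBIC))
im=cv2.imread('pics/w3.png')
cv2.imwrite('pics/w3d.png',cv2.resize(im[140:340,170:340],None,fx=3,fy=3,interpolation=cv2.INTER_CUBIC))
E
```

```text
[0.45539551 0.29830235 0.00618055] [ 5.80774418e-01  4.79164763e-01 -1.74523158e-01  9.13951216e-01
 -1.38695782e-03  2.42187628e+00] 0.0017832553899457056
0 (np.float64(231.81540320403735), np.float64(202.55369253652157)) crop 258.5354515345345 369.1932931314777
0.019 (np.float64(231.4113364226005), np.float64(196.13871755951916)) crop 257.0808111213618 346.099383214269
0.032 (np.float64(231.1289946694317), np.float64(191.65625237121517)) crop 256.0643808099542 329.9625085363746
0.05 (np.float64(230.72991469085906), np.float64(185.3204480092176)) crop 254.62769288709262 307.15361283318344
0.073 (np.float64(230.20570655946173), np.float64(176.99810576248024)) crop 252.74054361406223 277.19318074492884
```

View pics/s3d.png

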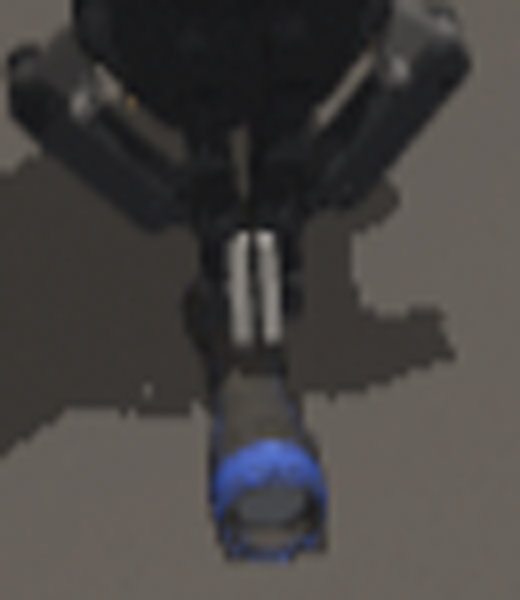

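View pics/w3d.png

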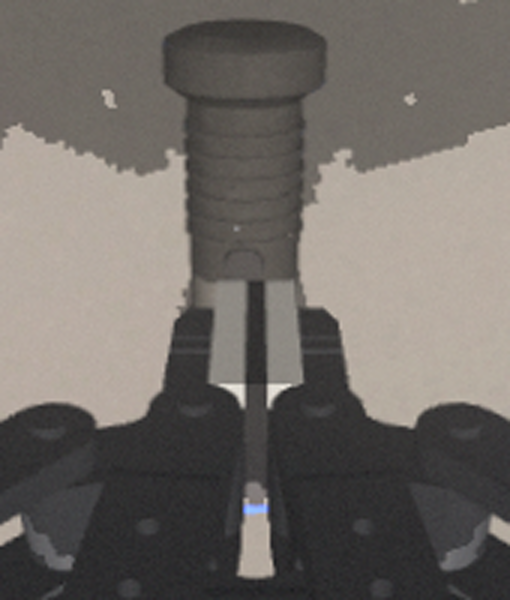

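```bash
python3 - <<'E'
from h import *
c=viewer.get_calibration('wrist');H=np.linalg.inv(c['hand_eye']);f=192/np.tan(np.radians(c['fov_y']/2))
for y in (0,-.01,-.019,-.03,-.04,-.054):
  for z in (0,.011):
    p=H@[0,y,z,1];p=p[:3];th=np.arctan2(np.hypot(p[0],p[1]),p[2]);r=f*th/np.hypot(p[0],p[1]);print(y,z,p[0]*r+c['cx'],p[1]*r+c['cy'])
s=monitor.sense();print(s['effort'],s['force'],s['moment'])
E
```

```text
0 0 255.14139035748403 222.27298314853246
0 0.011 255.1382374624989 206.39423638328796
-0.01 0 255.13125132974088 228.63509514991205
-0.01 0.011 255.12791250484665 212.08774424498787
-0.019 0 255.12113629624616 234.92341835334634
-0.019 0.011 255.11759207180432 217.74057282507317
-0.03 0 255.10728559333634 243.44164085316535
-0.03 0.011 255.10342363705698 225.44019763644195
-0.04 0 255.09302527918413 252.10345182826347
-0.04 0.011 255.08878678539463 233.32208782799395
-0.054 0 255.06981239999087 265.9771294851191
-0.054 0.011 255.06483936727003 246.06390625181547
[ 1.21313511e-03 -4.40135658e+01  2.08855319e+01 -2.32206413e-02
 -4.41074037e-03 -6.29927308e-05] [ 0.25487224 -0.22801318 -0.70805643] [-0.04382995 -0.00878152 -0.00175316]
```

Both fingers shut fully. The scene crop shows the pad ends at about (232,193), above the torch's waist. The wrist view agrees: the visible pads end about 35 mm behind the reported TCP. The torch hasn't moved, so I'll open and go lower in guarded steps.

Call:
{"api": "carry_out", "payload": {
  "commands": [
    {"xyz":[0,0,0],"spin":0,"grip":1},
    {"xyz":[0,0,0],"spin":0,"grip":1},
    {"xyz":[0,0,0],"spin":0,"grip":1},
    {"xyz":[0,0,0],"spin":0,"grip":1},
    {"xyz":[0,0,0],"spin":0,"grip":1},
    {"xyz":[-0.002,0.005,-0.002],"spin":0,"grip":1},
    {"xyz":[0,0.005,0],"spin":0,"grip":1},
    {"xyz":[0,0,0],"spin":0,"grip":1}
  ]
}}

```text
t: 4.95
eef_pos: [0.4525, 0.2967, -0.0049]
ee_rot: [-1.56, 0.21, -0.214]
force: [0.0, -0.7, -0.1]
gripper_width: 1.0
```

```bash
python3 - <<'E'
from h import *
goto([.453,.2965,.0],-15.5)
snap('wrist','w4.png');im=snap('scene','s4.png')
cv2.imwrite('pics/s4d.png',cv2.resize(im[130:225,180:285,::-1],None,fx=6,fy=6,interpolation=cv2.INTER_CUBIC))
E
```

```text
t 4.95 p [ 0.4525  0.2967 -0.0049] jaw -15.48 down [ 0.003  0.    -1.   ] toolz [0.27 0.96 0.  ] F [ 0.  -0.7 -0.1] w 1.0
shift now [ 0.0005 -0.0049 -0.    ] spin(about y down => -world) 0.02 q6 2.42
shift after spin [ 0.0005 -0.0049 -0.    ]
```

View pics/s4d.png

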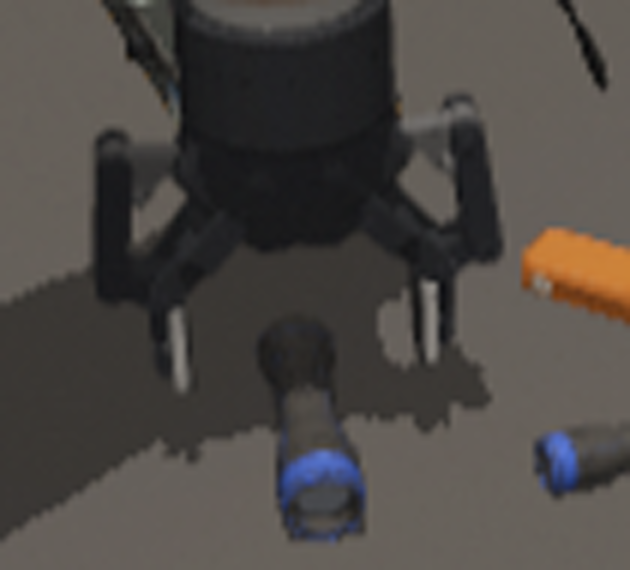

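View pics/w4.png

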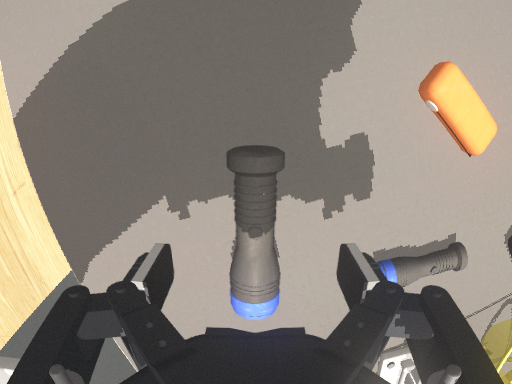

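```bash
python3 - <<'E'
from h import *
s=monitor.sense(); R=Ro.from_rotvec(s['ee_rot']).as_matrix(); p=np.array(s['eef_pos'])
def inter(n,u,v,x):
    o,d=ray(n,u,v,s); o=R.T@(o-p); d=R.T@d; k=(x-o[0])/d[0]; return (o+k*d).round(4)
im=cv2.imread('pics/w4.png'); cv2.imwrite('pics/w4d.png',cv2.resize(im[230:330,110:200],None,fx=5,fy=5))
for x in (-.0425,): print('wrist',[inter('wrist',u,v,x) for u,v in [(172,245),(160,245),(172,290)]])
for x in (.0425,): print('wrist',[inter('wrist',u,v,x) for u,v in [(340,245),(353,245)]])
print('scene L',inter('scene',211.5,195,-.0425),inter('scene',209,195,-.0425),'R',inter('scene',250.3,190,.0425),inter('scene',252,190,.0425))
E
```

```text
wrist [array([-0.0425, -0.0461,  0.0066]), array([-0.0425, -0.0637,  0.0157]), array([-0.0425, -0.0568, -0.0141])]
wrist [array([ 0.0425, -0.0491,  0.0082]), array([ 0.0425, -0.0673,  0.0176])]
scene L [-0.0425 -0.0179  0.0304] [-0.0425  0.4184  0.6026] R [ 0.0425 -0.0634 -0.0273] [ 0.0425 -0.0827 -0.0532]
```

View pics/w4d.png

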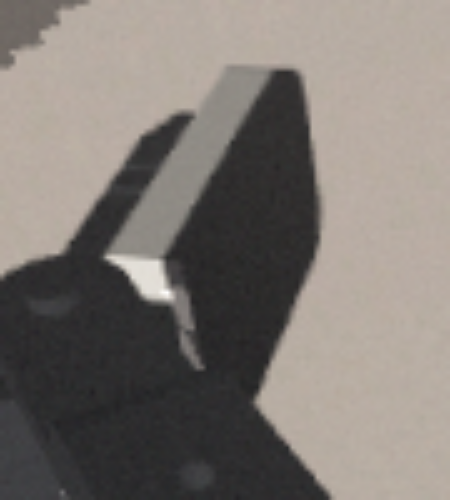

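```bash
python3 - <<'E'
from h import *
s=monitor.sense(); R=Ro.from_rotvec(s['ee_rot']).as_matrix(); p=np.array(s['eef_pos'])
c=viewer.get_calibration('scene'); f=192/np.tan(np.radians(c['fov_y']/2))
for x in (-.0425,.0425):
  for y in (-.013,-.03,-.04,-.057):
    for z in (-.011,.011):
      q=c['R']@(p+R@[x,y,z])+c['t']; u,v=f*q[0]/q[2]+c['cx'],f*q[1]/q[2]+c['cy']; print(x,y,z,'crop',((u-180)*6).round(),((v-130)*6).round())
E
```

```text
-0.0425 -0.013 -0.011 crop 199.0 465.0
-0.0425 -0.013 0.011 crop 194.0 430.0
-0.0425 -0.03 -0.011 crop 195.0 431.0
-0.0425 -0.03 0.011 crop 190.0 395.0
-0.0425 -0.04 -0.011 crop 193.0 410.0
-0.0425 -0.04 0.011 crop 188.0 375.0
-0.0425 -0.057 -0.011 crop 189.0 374.0
-0.0425 -0.057 0.011 crop 185.0 339.0
0.0425 -0.013 -0.011 crop 418.0 439.0
0.0425 -0.013 0.011 crop 410.0 405.0
0.0425 -0.03 -0.011 crop 417.0 404.0
0.0425 -0.03 0.011 crop 408.0 370.0
0.0425 -0.04 -0.011 crop 417.0 384.0
0.0425 -0.04 0.011 crop 408.0 350.0
0.0425 -0.057 -0.011 crop 415.0 348.0
0.0425 -0.057 0.011 crop 406.0 314.0
```

The pictures agree, from the scene and wrist views separately, that the real fingertips sit about 40 mm short of the reported TCP. I'll lower with the fingers open.

Call:
{"api": "carry_out", "payload": {
  "commands": [
    {"xyz":[0,0.01,0],"spin":0,"grip":1},
    {"xyz":[0,0.01,0],"spin":0,"grip":1},
    {"xyz":[0,0.008,0],"spin":0,"grip":1},
    {"xyz":[0,0,0],"spin":0,"grip":1}
  ]
}}

```text
t: 5.45
eef_pos: [0.453, 0.2969, -0.0349]
ee_rot: [-1.559, 0.209, -0.215]
force: [0.4, -0.2, 0.9]
gripper_width: 0.995
```

```bash
python3 - <<'E'
from h import *
goto([.453,.2965,-.034],-15.5)
snap('wrist','w5.png');im=snap('scene','s5.png')
cv2.imwrite('pics/s5d.png',cv2.resize(im[130:225,180:285,::-1],None,fx=6,fy=6,interpolation=cv2.INTER_CUBIC))
E
```

```text
t 5.45 p [ 0.453   0.2969 -0.0349] jaw -15.48 down [ 0.004  0.001 -1.   ] toolz [0.27 0.96 0.  ] F [ 0.4 -0.2  0.9] w 0.995
shift now [ 0.0001 -0.0009 -0.0004] spin(about y down => -world) 0.02 q6 2.42
shift after spin [ 0.0001 -0.0009 -0.0004]
```

View pics/s5d.png

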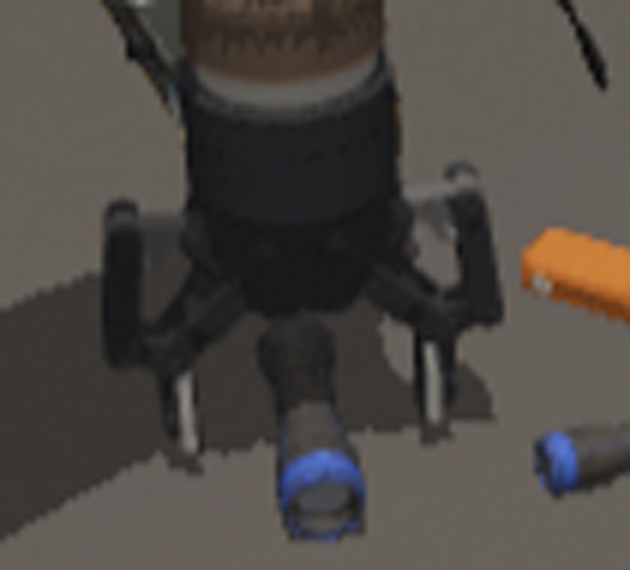

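View pics/w5.png

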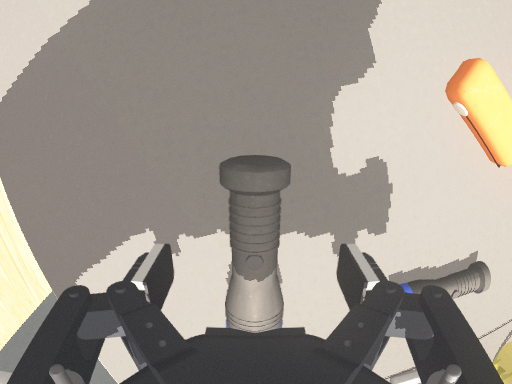

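Call:
{"api": "carry_out", "payload": {
  "commands": [
    {"xyz":[0,0,0],"spin":0,"grip":0},
    {"xyz":[0,0,0],"spin":0,"grip":0},
    {"xyz":[0,0,0],"spin":0,"grip":0},
    {"xyz":[0,0,0],"spin":0,"grip":0},
    {"xyz":[0,0,0],"spin":0,"grip":0},
    {"xyz":[0,0,0],"spin":0,"grip":0}
  ]
}}

```text
t: 6.15
eef_pos: [0.4548, 0.2981, -0.0324]
ee_rot: [-1.556, 0.207, -0.217]
force: [-0.7, 0.7, -1.4]
gripper_width: 0.347
```

```bash
python3 - <<'E'
from h import *
goto([.453,.2965,-.034],-15.5)
E
```

```text
t 6.15 p [ 0.4548  0.2981 -0.0324] jaw -15.49 down [ 0.007  0.003 -1.   ] toolz [0.27 0.96 0.01] F [-0.7  0.7 -1.4] w 0.347
shift now [-0.0013  0.0016 -0.0021] spin(about y down => -world) 0.01 q6 2.42
shift after spin [-0.0013  0.0016 -0.0021]
```

Call:
{"api": "carry_out", "payload": {
  "commands": [
    {"xyz":[0,-0.02,0],"spin":0,"grip":0},
    {"xyz":[0,-0.03,0],"spin":0,"grip":0},
    {"xyz":[0,-0.04,0],"spin":0,"grip":0},
    {"xyz":[0,-0.04,0],"spin":0,"grip":0},
    {"xyz":[0,0,0],"spin":0,"grip":0}
  ]
}}

```text
t: 6.65
eef_pos: [0.4514, 0.2961, 0.099]
ee_rot: [-1.562, 0.212, -0.213]
force: [0.6, 1.2, -0.5]
gripper_width: 0.353
```

```bash
python3 - <<'E'
from h import *
goto([.5636,.0637,.10],-7.6)
s=monitor.sense(); np.save('s6.npy',np.r_[s['eef_pos'],s['ee_rot']])
snap('wrist','w6.png');im=snap('scene','s6.png')
cv2.imwrite('pics/s6d.png',cv2.resize(im[60:260,170:400,::-1],None,fx=3,fy=3,interpolation=cv2.INTER_CUBIC))
E
```

```text
t 6.65 p [0.4514 0.2961 0.099 ] jaw -15.48 down [ 0.001 -0.001 -1.   ] toolz [ 0.27  0.96 -0.  ] F [ 0.6  1.2 -0.5] w 0.353
shift now [ 0.1702 -0.0006 -0.194 ] spin(about y down => -world) -7.88 q6 2.42
shift after spin [ 0.1419 -0.0006 -0.2155]
```

View pics/s6d.png

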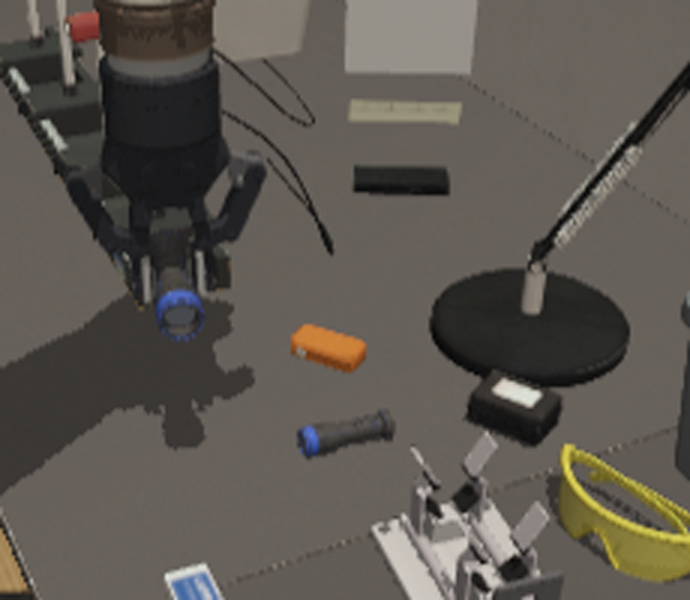

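View pics/w6.png

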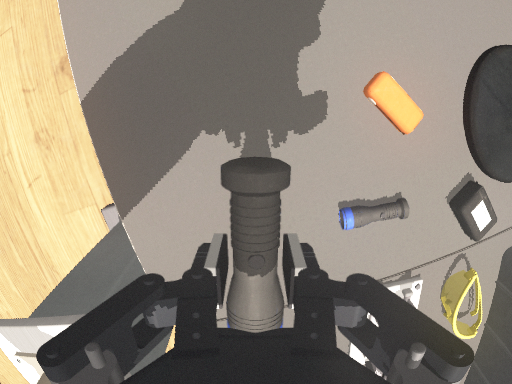

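Call:
{"api": "carry_out", "payload": {
  "commands": [
    {"xyz":[0,0,0],"spin":-7.9,"grip":0},
    {"xyz":[0.018,0,-0.027],"spin":0,"grip":0},
    {"xyz":[0.018,0,-0.027],"spin":0,"grip":0},
    {"xyz":[0.018,0,-0.027],"spin":0,"grip":0},
    {"xyz":[0.018,0,-0.027],"spin":0,"grip":0},
    {"xyz":[0.018,0,-0.027],"spin":0,"grip":0},
    {"xyz":[0.018,0,-0.027],"spin":0,"grip":0},
    {"xyz":[0.018,0,-0.027],"spin":0,"grip":0},
    {"xyz":[0,0,0],"spin":0,"grip":0}
  ]
}}

```text
t: 7.65
eef_pos: [0.5399, 0.0804, 0.0747]
ee_rot: [-1.588, 0.125, -0.066]
force: [0.0, 0.3, -1.0]
gripper_width: 0.346
```

```bash
python3 - <<'E'
from h import *
goto([.5636,.0637,.10],-7.6)
s=monitor.sense(); np.save('s7.npy',np.r_[s['eef_pos'],s['ee_rot']])
im=snap('wrist','w7.png')
cv2.imwrite('pics/w7d.png',cv2.resize(im[:,:,::-1],None,fx=1.55,fy=1.55,interpolation=cv2.INTER_CUBIC))
E
```

```text
t 7.65 p [0.5399 0.0804 0.0747] jaw -6.96 down [-0.039 -0.017 -0.999] toolz [ 0.12  0.99 -0.02] F [ 0.   0.3 -1. ] w 0.346
shift now [ 0.0246 -0.0259 -0.0142] spin(about y down => -world) 0.64 q6 1.85
shift after spin [ 0.0247 -0.0259 -0.014 ]
```

View pics/w7d.png

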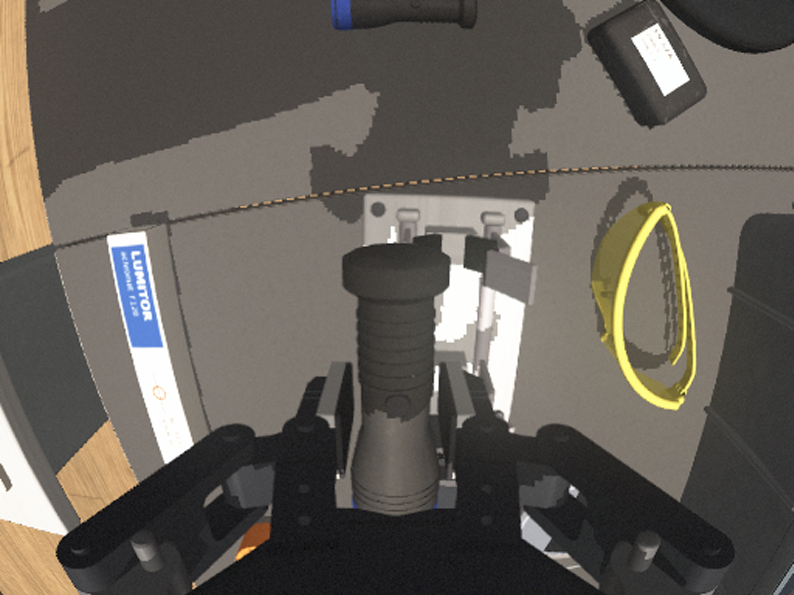

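```bash
python3 - <<'E'
from h import *
v=np.load('s7.npy'); s=dict(eef_pos=v[:3],ee_rot=v[3:])
P=[onz('wrist',a/1.55-.18,b/1.55-.18,.01,s) for a,b in [(363,196),(536,202),(510,432)]]
print(np.round(P,4)); d=P[1]-P[0]; print(np.linalg.norm(d),np.degrees(np.arctan2(d[1],d[0])))
e=P[2]-P[1];print(np.degrees(np.arctan2(e[1],e[0])))
u=np.array([np.cos(np.radians(-7.6)),np.sin(np.radians(-7.6)),0]);y=np.array([-u[1],u[0],0])
m=(P[0]+P[1])/2; print('origin',m-.07*y)
# torch tail in tool frame
R=Ro.from_rotvec(v[3:]).as_matrix()
for a,b in [(396,250),(396,300),(397,400),(395,500)]:
    o,d=ray('wrist',a/1.55-.18,b/1.55-.18,s); o=R.T@(o-v[:3]); d=R.T@d; k=(-.0484-o[1])/d[1]; print((o+k*d).round(4))
E
```

```text
[[ 0.5272  0.1374  0.01  ]
 [ 0.6182  0.125   0.01  ]
 [ 0.5991 -0.018   0.01  ]]
0.09182906637463724 -7.769376033173212
-97.59887482980011
origin [0.56343363 0.06180235 0.01      ]
[ 0.0001 -0.0484  0.0501]
[ 0.0001 -0.0484  0.0351]
[ 0.0004 -0.0484  0.0014]
[-0.0003 -0.0484 -0.0423]
```

```bash
cat >> h.py <<'E'
def tgoto(z,off=np.array([0,-.0484,-.002])):
    s=monitor.sense(); R=Ro.from_rotvec(s['ee_rot']).as_matrix(); m=np.array(s['eef_pos'])+R@off
    print('torch mid',m.round(4),'pitch deg',np.degrees(R[2,2]).round(2))
    # holder-frame error
    a=np.radians(-7.65);H=np.array([[np.cos(a),-np.sin(a)],[np.sin(a),np.cos(a)]])
    print('in holder xy',(H.T@(m[:2]-[.5635,.063])).round(4))
    goto(np.r_[.5635,.063,z]-R@off,-7.65)
E
python3 -c "
from h import *
tgoto(.13)"
```

```text
torch mid [0.5402 0.0806 0.1226] pitch deg -1.18
in holder xy [-0.0254  0.0144]
t 7.7 p [0.5385 0.0819 0.0742] jaw -6.88 down [-0.041 -0.016 -0.999] toolz [ 0.12  0.99 -0.02] F [-1.3  0.4 -1.7] w 0.35
shift now [ 0.0249 -0.0081 -0.0149] spin(about y down => -world) 0.77 q6 1.85
shift after spin [ 0.0251 -0.0081 -0.0146]
```

Call:
{"api": "carry_out", "payload": {
  "commands": [
    {"xyz":[0.006,-0.004,-0.004],"spin":0.7,"grip":0},
    {"xyz":[0.006,-0.004,-0.004],"spin":0,"grip":0},
    {"xyz":[0.006,-0.004,-0.004],"spin":0,"grip":0},
    {"xyz":[0.006,-0.003,-0.003],"spin":0,"grip":0},
    {"xyz":[0,0,0],"spin":0,"grip":0}
  ]
}}

```text
t: 8.2
eef_pos: [0.5599, 0.0655, 0.0868]
ee_rot: [-1.587, 0.137, -0.065]
force: [-0.3, 1.0, -1.3]
gripper_width: 0.351
```

```bash
python3 -c "
from h import *
tgoto(.13)"
```

```text
torch mid [0.5619 0.0643 0.1352] pitch deg -1.26
in holder xy [-0.0018  0.0011]
t 8.2 p [0.5599 0.0655 0.0868] jaw -7.39 down [-0.047 -0.016 -0.999] toolz [ 0.13  0.99 -0.02] F [-0.3  1.  -1.3] w 0.351
shift now [ 0.002   0.0052 -0.001 ] spin(about y down => -world) 0.26 q6 1.82
shift after spin [ 0.002   0.0052 -0.001 ]
```

Call:
{"api": "carry_out", "payload": {
  "commands": [
    {"xyz":[0.001,0.012,0],"spin":0.3,"grip":0},
    {"xyz":[0.001,0.012,0],"spin":0,"grip":0},
    {"xyz":[0,0.012,0],"spin":0,"grip":0},
    {"xyz":[0,0,0],"spin":0,"grip":0}
  ]
}}

```text
t: 8.6
eef_pos: [0.5594, 0.0655, 0.0473]
ee_rot: [-1.587, 0.141, -0.068]
force: [-1.7, -0.7, -1.2]
gripper_width: 0.347
```

```bash
python3 -c "
from h import *
tgoto(.09)
im=snap('scene','s8.png')
cv2.imwrite('pics/s8d.png',cv2.resize(im[120:300,250:390,::-1],None,fx=3.3,fy=3.3,interpolation=cv2.INTER_CUBIC))
im=snap('wrist','w8.png')
"
```

```text
torch mid [0.5615 0.0643 0.0957] pitch deg -1.26
in holder xy [-0.0022  0.001 ]
t 8.6 p [0.5594 0.0655 0.0473] jaw -7.64 down [-0.047 -0.016 -0.999] toolz [ 0.13  0.99 -0.02] F [-1.7 -0.7 -1.2] w 0.347
shift now [ 0.0024  0.0056 -0.0009] spin(about y down => -world) 0.01 q6 1.83
shift after spin [ 0.0024  0.0056 -0.0009]
```

View pics/s8d.png

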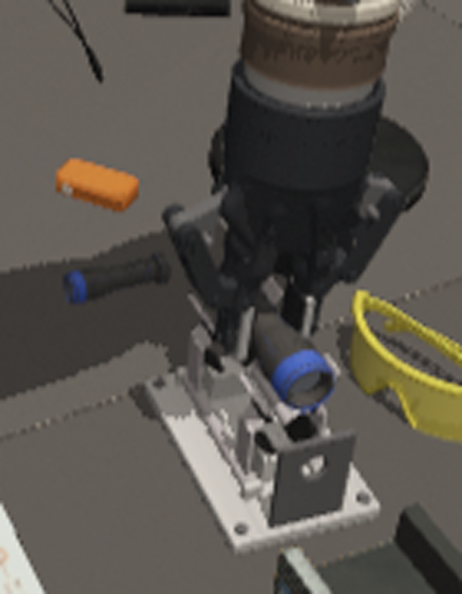

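View pics/w8.png

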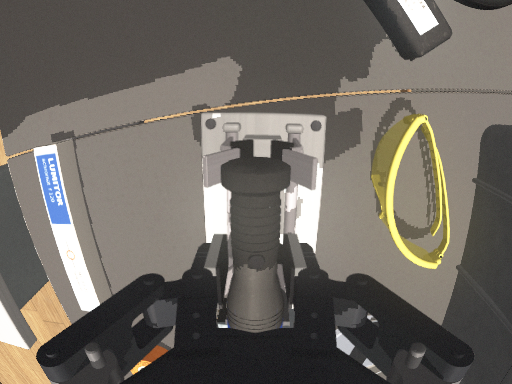

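Call:
{"api": "carry_out", "payload": {
  "commands": [
    {"xyz":[0.003,0.002,-0.001],"spin":0,"grip":0},
    {"xyz":[0,0.002,0],"spin":0,"grip":0},
    {"xyz":[0,0,0],"spin":0,"grip":0}
  ]
}}

```text
t: 9.0
eef_pos: [0.5645, 0.0642, 0.0455]
ee_rot: [-1.586, 0.137, -0.072]
force: [0.4, -0.4, -0.7]
gripper_width: 0.346
```

```bash
python3 -c "
from h import *
tgoto(.052)
"
```

```text
torch mid [0.5664 0.063  0.0939] pitch deg -1.2
in holder xy [0.0028 0.0003]
t 9.0 p [0.5645 0.0642 0.0455] jaw -7.63 down [-0.043 -0.015 -0.999] toolz [ 0.13  0.99 -0.02] F [ 0.4 -0.4 -0.7] w 0.346
shift now [-0.0011  0.042   0.0005] spin(about y down => -world) 0.02 q6 1.82
shift after spin [-0.0011  0.042   0.0005]
```

Call:
{"api": "carry_out", "payload": {
  "commands": [
    {"xyz":[-0.001,0.008,0],"spin":0,"grip":0},
    {"xyz":[0,0.008,0],"spin":0,"grip":0},
    {"xyz":[0,0,0],"spin":0,"grip":0}
  ]
}}

```text
t: 9.3
eef_pos: [0.5618, 0.0645, 0.029]
ee_rot: [-1.585, 0.138, -0.07]
force: [-2.4, 0.4, 0.2]
gripper_width: 0.346
```

```bash
python3 -c "
from h import *
tgoto(.052)
"
```

```text
torch mid [0.5637 0.0632 0.0774] pitch deg -1.14
in holder xy [0.0001 0.0002]
t 9.3 p [0.5618 0.0645 0.029 ] jaw -7.6 down [-0.044 -0.014 -0.999] toolz [ 0.13  0.99 -0.02] F [-2.4  0.4  0.2] w 0.346
shift now [0.0009 0.0254 0.0003] spin(about y down => -world) 0.05 q6 1.82
shift after spin [0.0009 0.0254 0.0003]
```

Centred on the seat to within 1 mm. Next is the press.

Call:
{"api": "carry_out", "payload": {
  "commands": [
    {"xyz":[0.001,0.006,0],"spin":0,"grip":0},
    {"xyz":[0,0.006,0],"spin":0,"grip":0},
    {"xyz":[0,0.006,0],"spin":0,"grip":0},
    {"xyz":[0,0,0],"spin":0,"grip":0}
  ]
}}

```text
t: 9.7
eef_pos: [0.5625, 0.0646, 0.0122]
ee_rot: [-1.584, 0.138, -0.074]
force: [-1.3, 1.6, -5.5]
gripper_width: 0.348
```

```bash
python3 -c "
from h import *
tgoto(.052)
"
```

```text
torch mid [0.5643 0.0633 0.0605] pitch deg -1.05
in holder xy [0.0008 0.0004]
t 9.7 p [0.5625 0.0646 0.0122] jaw -7.74 down [-0.042 -0.013 -0.999] toolz [ 0.13  0.99 -0.02] F [-1.3  1.6 -5.5] w 0.348
shift now [-0.0004  0.0086 -0.0002] spin(about y down => -world) -0.09 q6 1.82
shift after spin [-0.0004  0.0086 -0.0002]
```

Call:
{"api": "carry_out", "payload": {
  "commands": [
    {"xyz":[0,0.005,0],"spin":0,"grip":0},
    {"xyz":[0,0.004,0],"spin":0,"grip":0},
    {"xyz":[0,0,0],"spin":0,"grip":0}
  ]
}}

```text
t: 10.0
eef_pos: [0.5615, 0.0644, 0.0037]
ee_rot: [-1.584, 0.139, -0.073]
force: [-1.8, 0.6, 0.1]
gripper_width: 0.349
```

```bash
python3 -c "
from h import *
tgoto(.052)
im=snap('scene','s9.png')
cv2.imwrite('pics/s9d.png',cv2.resize(im[170:300,270:390,::-1],None,fx=4.5,fy=4.5,interpolation=cv2.INTER_CUBIC))
im=snap('wrist','w9.png')
"
```

```text
torch mid [0.5633 0.063  0.0521] pitch deg -1.06
in holder xy [-0.0002 -0.    ]
t 10.0 p [0.5615 0.0644 0.0037] jaw -7.74 down [-0.043 -0.013 -0.999] toolz [ 0.13  0.99 -0.02] F [-1.8  0.6  0.1] w 0.349
shift now [0.0002 0.0001 0.    ] spin(about y down => -world) -0.09 q6 1.82
shift after spin [0.0002 0.0001 0.    ]
```

View pics/s9d.png

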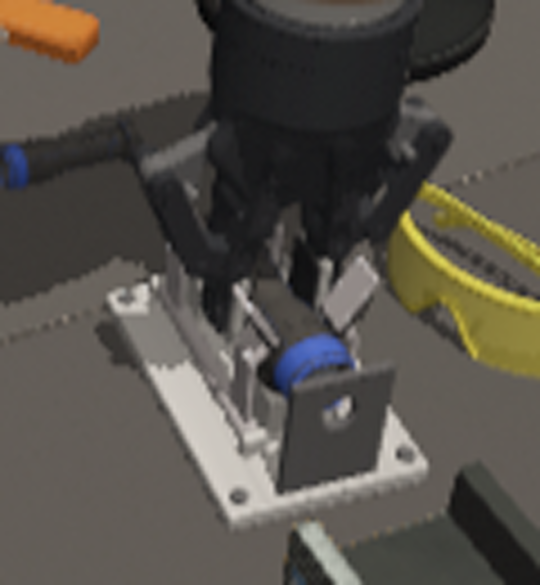

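View pics/w9.png

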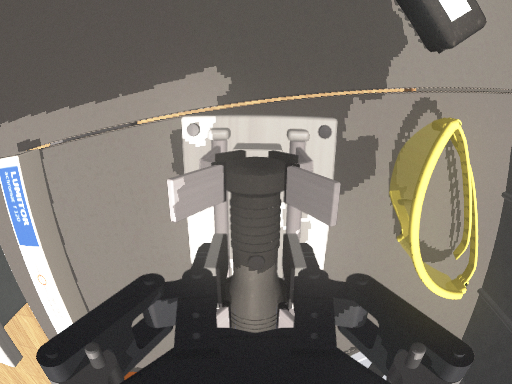

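Call:
{"api": "carry_out", "payload": {
  "commands": [
    {"xyz":[0,0.003,0],"spin":0,"grip":0},
    {"xyz":[0,0.002,0],"spin":0,"grip":0}
  ]
}}

```text
t: 10.3
eef_pos: [0.5616, 0.0644, 0.0036]
ee_rot: [-1.583, 0.137, -0.075]
force: [-6.5, -0.4, 11.1]
gripper_width: 0.348
```

```bash
python3 -c "
from h import *
tgoto(.052)
"
```

```text
torch mid [0.5633 0.063  0.052 ] pitch deg -1.02
in holder xy [-0.0002  0.    ]
t 10.3 p [0.5616 0.0644 0.0036] jaw -7.74 down [-0.04  -0.012 -0.999] toolz [ 0.13  0.99 -0.02] F [-6.5 -0.4 11.1] w 0.348
shift now [ 0.0002 -0.     -0.    ] spin(about y down => -world) -0.09 q6 1.82
shift after spin [ 0.0002 -0.     -0.    ]
```

Call:
{"api": "carry_out", "payload": {
  "commands": [
    {"xyz":[0,0.004,0],"spin":0,"grip":0},
    {"xyz":[0,0.005,0],"spin":0,"grip":0},
    {"xyz":[0,0.005,0],"spin":0,"grip":0}
  ]
}}

```text
t: 10.6
eef_pos: [0.5619, 0.0644, 0.0034]
ee_rot: [-1.582, 0.132, -0.08]
force: [-13.5, -0.8, 31.1]
gripper_width: 0.349
```

```bash
python3 -c "
from h import *
tgoto(.052)
im=snap('scene','s10.png')
cv2.imwrite('pics/s10d.png',cv2.resize(im[195:295,285:375,::-1],None,fx=6,fy=6,interpolation=cv2.INTER_CUBIC))
im=snap('top','t10.png')
cv2.imwrite('pics/t10d.png',cv2.resize(im[130:220,290:400,::-1],None,fx=6,fy=6,interpolation=cv2.INTER_CUBIC))
"
```

```text
torch mid [0.5633 0.063  0.0518] pitch deg -0.9
in holder xy [-0.0002 -0.    ]
t 10.6 p [0.5619 0.0644 0.0034] jaw -7.75 down [-0.034 -0.011 -0.999] toolz [ 0.13  0.99 -0.02] F [-13.5  -0.8  31.1] w 0.349
shift now [ 0.0002 -0.0002  0.    ] spin(about y down => -world) -0.1 q6 1.82
shift after spin [ 0.0002 -0.0002  0.    ]
```

View pics/s10d.png

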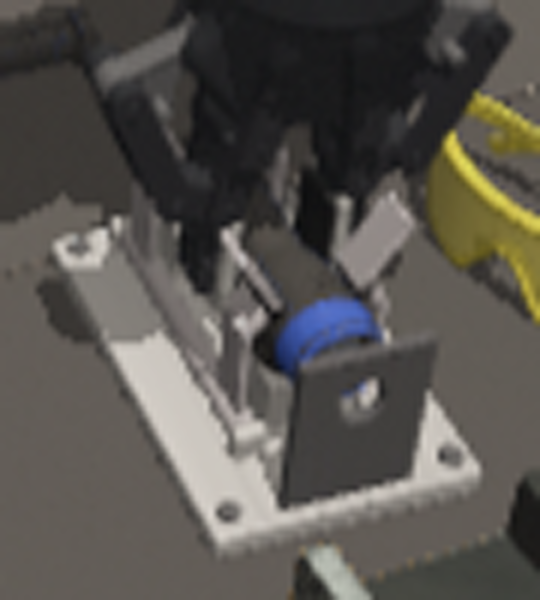

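View pics/t10d.png

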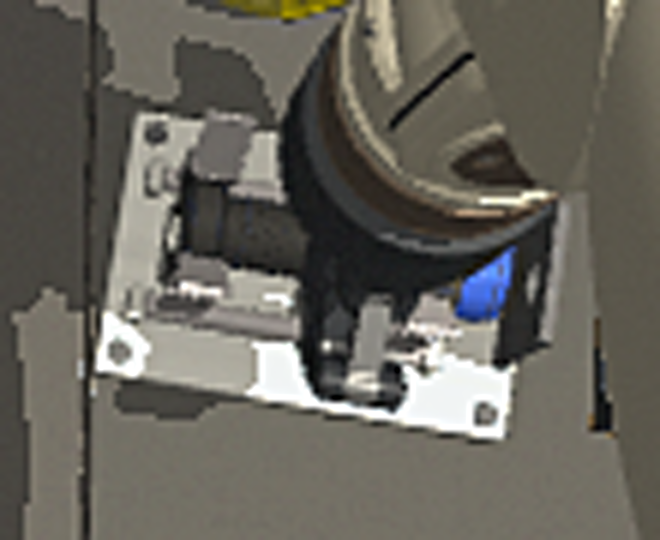

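Under a 31 N press the torch stays put at z ≈ 0.052. I'll relax the press while still holding it, then re-check.

Call:
{"api": "carry_out", "payload": {
  "commands": [
    {"xyz":[0,0,0],"spin":0,"grip":0},
    {"xyz":[0,-0.001,0],"spin":0,"grip":0},
    {"xyz":[0,0,0],"spin":0,"grip":0},
    {"xyz":[0,0,0],"spin":0,"grip":0}
  ]
}}

```text
t: 11.1
eef_pos: [0.562, 0.0643, 0.0038]
ee_rot: [-1.582, 0.131, -0.081]
force: [-4.4, 0.7, 6.2]
gripper_width: 0.345
```

```bash
python3 -c "
from h import *
tgoto(.052)
im=snap('wrist','w11.png')
cv2.imwrite('pics/w11d.png',cv2.resize(im[100:340,150:360,::-1],None,fx=2.5,fy=2.5,interpolation=cv2.INTER_CUBIC))
"
```

```text
torch mid [0.5633 0.0629 0.0522] pitch deg -0.9
in holder xy [-0.0002 -0.0001]
t 11.1 p [0.562  0.0643 0.0038] jaw -7.73 down [-0.033 -0.011 -0.999] toolz [ 0.13  0.99 -0.02] F [-4.4  0.7  6.2] w 0.345
shift now [0.0002 0.0002 0.0001] spin(about y down => -world) -0.08 q6 1.82
shift after spin [0.0002 0.0002 0.0001]
```

View pics/w11d.png

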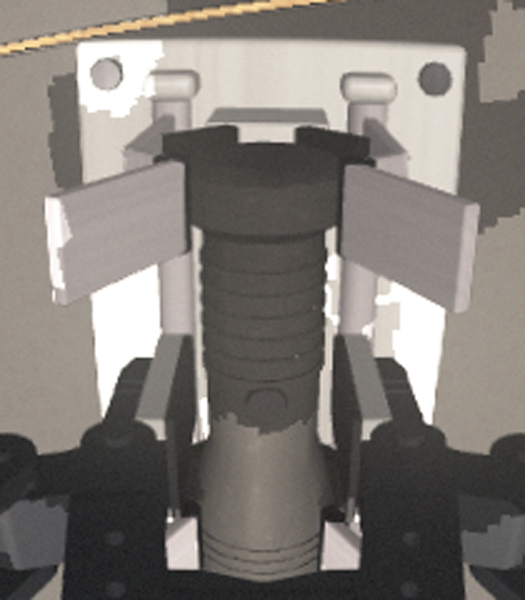

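The wrist crop shows both jaw plates symmetric, at u ≈ 186 and 343 in the crop, about 28 mm apart. That overlaps the edges of the torch's tail cap, so they have closed over its upper half. I'll release and back straight up.

Call:
{"api": "carry_out", "payload": {
  "commands": [
    {"xyz":[0,0,0],"spin":0,"grip":0.8},
    {"xyz":[0,0,0],"spin":0,"grip":0.8},
    {"xyz":[0,0,0],"spin":0,"grip":0.8},
    {"xyz":[0,0,0],"spin":0,"grip":0.8},
    {"xyz":[0,0,0],"spin":0,"grip":0.8}
  ]
}}

```text
t: 11.65
eef_pos: [0.565, 0.0642, 0.004]
ee_rot: [-1.582, 0.127, -0.084]
force: [-1.6, -0.6, -0.0]
gripper_width: 0.8
```

```bash
python3 -c "
from h import *
tgoto(.052)
im=snap('wrist','w12.png')
"
```

```text
torch mid [0.5661 0.0628 0.0524] pitch deg -0.9
in holder xy [0.0026 0.0002]
t 11.65 p [0.565  0.0642 0.004 ] jaw -7.69 down [-0.028 -0.012 -1.   ] toolz [ 0.13  0.99 -0.02] F [-1.6 -0.6 -0. ] w 0.8
shift now [-0.0026  0.0005 -0.0002] spin(about y down => -world) -0.04 q6 1.82
shift after spin [-0.0026  0.0005 -0.0002]
```

View pics/w12.png

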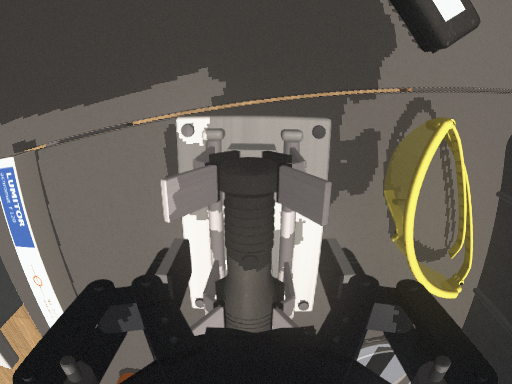

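Call:
{"api": "carry_out", "payload": {
  "commands": [
    {"xyz":[-0.001,-0.01,0],"spin":0,"grip":0.8},
    {"xyz":[-0.001,-0.015,0],"spin":0,"grip":0.8},
    {"xyz":[0,-0.03,0],"spin":0,"grip":0.8},
    {"xyz":[0,-0.04,0],"spin":0,"grip":0.8},
    {"xyz":[0,-0.04,0],"spin":0,"grip":0.8},
    {"xyz":[0,-0.03,0.03],"spin":0,"grip":0.8},
    {"xyz":[0,0,0.04],"spin":0,"grip":0.8},
    {"xyz":[0,0,0.04],"spin":0,"grip":0.8},
    {"xyz":[0,0,0.04],"spin":0,"grip":0.8},
    {"xyz":[0,0,0],"spin":0,"grip":0.8}
  ]
}}

```text
t: 12.7
eef_pos: [0.589, 0.219, 0.1821]
ee_rot: [-1.578, 0.126, -0.093]
force: [0.2, -0.9, -0.6]
gripper_width: 0.802
```

```bash
python3 -c "
from h import *
tgoto(.052)
im=snap('scene','s13.png'); im2=snap('top','t13.png')
a=cv2.resize(im[185:295,285:375,::-1],None,fx=5,fy=5,interpolation=cv2.INTER_CUBIC)
cv2.imwrite('pics/s13d.png',a)
cv2.imwrite('pics/t13d.png',cv2.resize(im2[130:220,290:400,::-1],None,fx=6,fy=6,interpolation=cv2.INTER_CUBIC))
"
```

```text
torch mid [0.5898 0.2174 0.2305] pitch deg -0.63
in holder xy [0.0055 0.1566]
t 12.7 p [0.589  0.219  0.1821] jaw -7.99 down [-0.021 -0.008 -1.   ] toolz [ 0.14  0.99 -0.01] F [ 0.2 -0.9 -0.6] w 0.802
shift now [-0.001   0.1803 -0.1546] spin(about y down => -world) -0.34 q6 2.07
shift after spin [-0.0019  0.1803 -0.1546]
```

View pics/s13d.png

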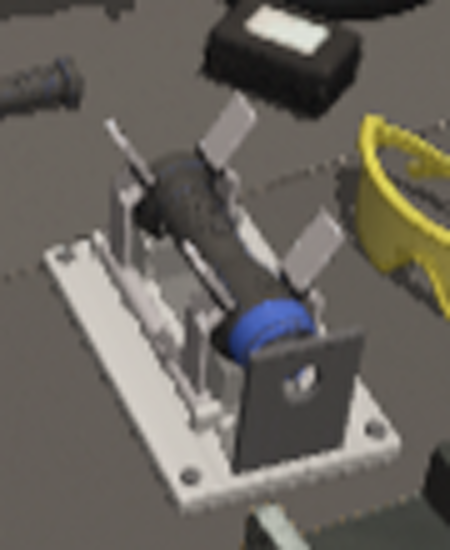

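View pics/t13d.png

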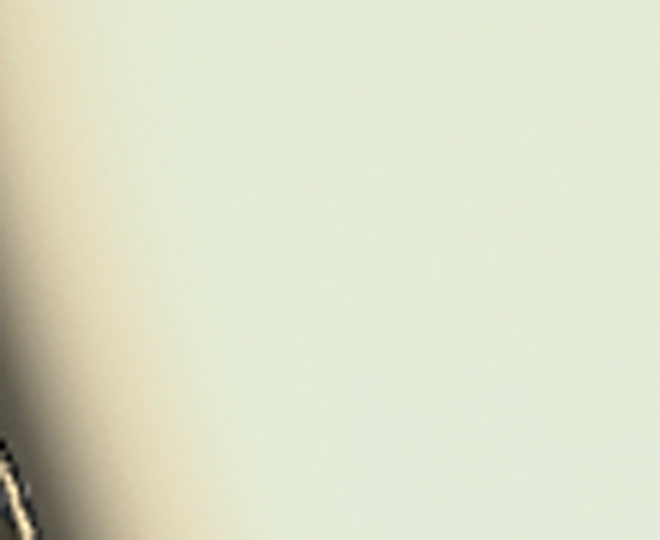

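The scene view shows the torch lying level in both vees, all four jaw fingers closed over it, and the blue lens end facing the plate with its hole at crop (300,378). The arm blocks the top view. The gripper is clear of everything, so I'm handing in.

```bash
python3 -c "
from h import *
print(workorder.hand_in())"
```

```text
the job is handed in; nothing more can be done
None
```

The larger torch is pressed into the spring-jaw holder with its lens end towards the plate. I handed the job in at about 13 s of the 35 s allowed.

- **First grasp:** it closed on nothing and did not disturb the torch. The images showed the real fingertips about 40 mm short of the reported TCP, so I opened, went lower and gripped the torch at its middle.
- **Seating:** I lowered it within 1 mm of the seat line. Under a 31 N press it stayed at about 52 mm above the table. I only let go after a wrist picture showed both jaws closed over it.
- **Last checks:** after I backed off, the scene picture showed the torch level in both vees with all four jaw fingers over it. The gripper was well clear and the force reading was near zero.
- **What fell short:** the tool was tilted by 1 to 3 degrees during the insertion, about 1 degree of it along the torch, though the torch looks level in the vees. The arm blocked the top camera in the last view, so that second check was not possible. I judged the jaw closing from pictures only.

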